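# Refit a knurled filter cap and hold it home

### The job

Put the knurled cap on the upright neck of the air-filter housing: slip it over the neck until it stops on the cross-pin, turn it under a light push until its hidden keyways drop over the pin, then press it fully home against the spring. Finish while still holding it pushed home (do not let go, or the spring lifts it). Leave the jar, tape, spanner and reel where they are.

Things in the scene. Friction and masses are not known exactly. Their poses are not given: they have to be found in the camera images.
- cap: Bare aluminium knurled cap, 52 mm across, 46 mm high, 0.12 kg, standing mouth down on the table; grip it round the knurling, any yaw. Origin: centre of its open lower rim, z up through the closed top. Bore 30.4 mm wide, 38 mm deep, with four keyways 9 mm wide, 90 degrees apart, cut along its whole depth to 41 mm across, unseen from outside
- housing: Fixed grey filter housing, z up, origin at the centre of its underside on the table: flange 100 mm across, 12 mm high; bowl 64 mm across (70 mm over ribs) up to 72 mm; a hose port at 40 mm height reaching 54 mm out along its x. On its axis stands a steel neck 28 mm in diameter, up to 125 mm, top edge chamfered 3 mm
- neck_top (a point): Centre of the flat top of the neck, on the housing's axis, 125 mm above the table. When the cap is fully home the inside of its top rests here: its lower rim is then 38 mm below this point, 87 mm above the table
- sleeve (a joint): sprung steel sleeve, 50 mm across, round the foot of the neck, which the cap's rim presses down: 0 = up (its top 97 mm above the table), 0.010 m = cap fully home. Spring 3 N at 0, 8 N at 0.010
- screw_jar: glass jar of screws, 66 mm in diameter, 74 mm high, origin under its centre; to be left alone
- tape_black: roll of black tape lying flat, 70 mm in diameter, 24 mm high, origin under its centre; to be left alone
- spanner: steel spanner lying flat, 185 mm long along its y, 28 mm wide, 6 mm high, origin under its centre; to be left alone
- solder_reel: reel of solder standing on its flange, 48 mm in diameter, 30 mm high, origin under its centre; to be left alone
- pin_level (a point): Point on the neck's axis 107 mm above the table, level with the upper side of a 5 mm cross-pin whose two ends reach 19 mm from the axis, at any angle, unrelated to the housing's yaw. The cap's rim stops here; after at most a quarter turn either way the keyways (free over about 10 degrees) let it down 20 mm more, the last 10 mm against the spring

How it is judged:
By the outcome, as a careful person would: the job done as asked, in the order asked, and still so for the second after the job is handed in, while the arm keeps its last pose, push and grip.
It also fails if it takes over 58 s, if anything falls off the work surface, if the arm or the gripper's body presses on something with over 40 N, if the wrist force passes 120 N, or if a joint passes its speed limit or range.

### The arm

A 6-joint arm with a two-finger parallel gripper is mounted at the origin on a cart in front of the work surface, level with it; the furniture and walls round the work are solid. World frame = base frame: x ahead of the robot, y to its left, z up, the work surface at z = 0. Lengths are in m, angles in degrees, forces in N, time in s.
With the tool pointing down it reaches from about 0.3 to 0.75 m from the base axis. Payload 8.5 kg.
Tool frame: the origin (TCP) lies between the finger pads; the fingertips stand 25 mm ahead of it and the grasp point (between the pads) lies 6 mm ahead of it; x points along the fingers, y is the direction in which the jaws open and shut, and the axes are right-handed (so a half turn about x gives the same grasp; the last joint's range is limited). The gripper opens to 85 mm and grips with 20 to 120 N. Pads are 22 mm wide; open, the fingers measure 114 mm over their backs; the gripper's body (76 mm by 85 mm) begins 54 mm behind the grasp point. The pads swing forward as they close: fully open they stand 13 mm farther back than shut.
Start: joints at [60.315, 21.807, 74.336, -0, 83.858, -12.336], TCP at [0.164, 0.525, 0.256] pointing down, gripper open.
Joint ranges: [-178.18, 178.18], [-50.72, 133.34], [12.68, 142.11], [-81.47, 261.47], [9.98, 163.14], [-165.26, 165.26]. Speed limits (degrees/s): [136.94, 136.94, 180, 180, 180, 180].

### API

Orientations are given as a 3x3 rotation matrix whose columns are the frame's x, y, z axes.
In Python, from rig import sensors, get_image, workorder gives the robot as it stands.
- The arm moves only by the tool arm_command, never from a script. Its argument "plan" is a list that holds one entry, the list of rows, each a list of 6 numbers: the shift along the tool's x, y, z in units of 25 mm (1.0 is 25 mm), then the turn, a rotation vector about the tool's x, y, z in units of 6 degrees (1.0 is 6 degrees). In form: [[[dx, dy, dz, ax, ay, az], ...]]. A call has 1 to 10 rows; each row is the pose to reach, as a shift and turn from the pose commanded when the call began, along the tool's axes at that moment; what a row does not reach only later rows make up. A row lasts 1/10 s, in which the tool goes at most 50 mm and 8.59 degrees, less where a joint would pass 70% of its speed; a pose out of reach is approached as far as the arm can. A call with a gripper value outside its range is refused whole. "jaw" is the closure, from 0 (fully open) to 1 (shut), set as the call begins (left out, the last holds). The fingers move at their own pace and stop on an object; "newtons" is the grip in N (left out, the last holds). Time passes only in rows, so rows that repeat a pose let the fingers close. It gives the time, the measured TCP pose, the force and the opening at its end, in the units of the state.
- sensors.observe(): the state, without advancing time (a new reading comes with each control period).
- get_image(name): name is "scene" or "side" or "wrist"; returns a dict with "img" (400x640x3 uint8, red, green, blue), "fx", "fy", "cx", "cy" (pixels), "dist" ([k1, k2, p1, p2, k3] as OpenCV has them; the pictures are not rectified), "T" (4x4, takes a point from camera to world coordinates). Camera axes: x right, y up, looking along -z (the intrinsics and any distortion apply to the point x, -y, -z); pixel columns grow to the right and rows downward; lengths in m; the calibration is good to about 2 mm. A picture is of the moment at which its call begins. There is no depth.
- workorder.close_job(): hands the job in, once; it reports no verdict.
The state is a dict: "time_s": time; "q": joint angles; "qvel": joint speeds; "joint_efforts": joint torques, N m; "position": TCP position; "tool_rot": TCP orientation; "ft_force": force on the tool from outside, world axes, zero at the start; "wrist_torque": the same for the moment, N m; "grip_width": finger opening in m.
Only numpy, scipy, OpenCV 4.12 (cv2) and the standard library are available. Lean on these libraries where they do the work, as an engineer would, in place of code of your own. Each camera call takes 0.05 s, during which the arm holds its last target. There are 200 camera calls.

## Working session

There is one attempt and no reset: what is moved stays moved. The work goes in short steps, Python scripts to look and compute and a tool call to move; the robot and the scene stay as the last step left them, time stands still between calls to the robot, and variables do not carry over. Pictures are saved under pics/ and viewed, about 8 in all and at most 12, crops included, and the job is handed in when it is done.

Besides the shell and the picture viewer there is one more tool, called after "Request:" in YAML: its name, and indented under it one key for each argument. arm_command: Moves the arm, as the interface text tells. Its arguments: {"type":"object","properties":{"plan":{"type":"array","items":{"type":"array","items":{"type":"array","items":{"type":"number"}}}},"jaw":{"type":"number"},"newtons":{"type":"number"}},"required":["plan"]}

```bash
mkdir -p pics; cat > h.py <<'E'
import numpy as np, cv2
from rig import sensors, get_image, workorder
def snap(n,f):
    d=get_image(n); cv2.imwrite('pics/'+f,cv2.cvtColor(d['img'],cv2.COLOR_RGB2BGR)); np.save('pics/'+f+'.npy',d,allow_pickle=True); return d
def load(f): return np.load('pics/'+f+'.npy',allow_pickle=True).item()
def ray(d,u,v):
    K=np.array([[d['fx'],0,d['cx']],[0,d['fy'],d['cy']],[0,0,1.]])
    p=cv2.undistortPoints(np.array([[[u,v]]],float),K,np.array(d['dist'],float))[0,0]
    T=np.array(d['T']); r=T[:3,:3]@np.array([p[0],-p[1],-1]); return T[:3,3],r/np.linalg.norm(r)
def onz(d,u,v,z):
    o,r=ray(d,u,v); return o+r*(z-o[2])/r[2]
def tri(*prs):
    A=np.zeros((3,3));b=np.zeros(3)
    for o,r in prs:
        P=np.eye(3)-np.outer(r,r);A+=P;b+=P@o
    x=np.linalg.solve(A,b); return x,[np.linalg.norm((np.eye(3)-np.outer(r,r))@(x-o)) for o,r in prs]
def proj(d,X):
    T=np.array(d['T']); p=T[:3,:3].T@(np.array(X,float)-T[:3,3])
    K=np.array([[d['fx'],0,d['cx']],[0,d['fy'],d['cy']],[0,0,1.]])
    return cv2.projectPoints(np.array([[p[0],-p[1],-p[2]]]),np.zeros(3),np.zeros(3),K,np.array(d['dist'],float))[0].ravel()
E
python3 - <<'E'
from h import *
np.set_printoptions(precision=4,suppress=True)
for n in('scene','side','wrist'):
    d=snap(n,n+'0.png'); print(n,d['fx'],np.array(d['T'])[:3].tolist())
a=cv2.imread('pics/scene0.png');b=cv2.imread('pics/side0.png')
s=sensors.observe(); print(s)
E
```

```text
scene 457.62651584473036 [[-0.42289899766882083, 0.6692234967843876, -0.6109798270993755, 0.05593868115385459], [-0.9061510292649116, -0.3072202300664509, 0.2906992301332379, 0.18643696128029968], [0.006837392254864403, 0.6765764122326412, 0.736340687778123, 0.7363243880075762]]
side 472.13259383340454 [[-0.9979232969149677, 0.05036568560228847, -0.04015459112196615, 0.5206410232891245], [-0.0598720894790267, -0.4953509619649605, 0.8666272309256176, 0.868977612351711], [0.023757659307605893, 0.8672316427542295, 0.49733776392912693, 0.6539278867177752]]
wrist 343.38441880428934 [[0.2975727497907051, -0.9144133090086842, -0.27440619324239884, 0.09458739997051929], [0.9546991319972188, 0.2849674500861975, 0.08569200519958083, 0.5463820756163519], [-0.0001610768539912991, -0.2874749601254983, 0.9577881401202919, 0.37350279177467155]]
{'time_s': 0.15, 'q': array([ 60.3153,  21.8339,  74.371 ,  -0.0007,  83.8588, -12.334 ]), 'qvel': array([-0.0245, -0.0644, -0.0328,  0.0492,  0.0052,  0.0405]), 'joint_efforts': array([  0.0025, -44.8631, -23.1344,  -0.0002,   0.0038,   0.    ]), 'position': array([0.1639, 0.5248, 0.2559]), 'tool_rot': array([[-0.0005,  0.2982,  0.9545],
       [-0.001 ,  0.9545, -0.2982],
       [-1.    , -0.0011, -0.0002]]), 'ft_force': array([-0.7764, -0.1463,  0.4152]), 'wrist_torque': array([-0.0066, -0.0425, -0.0198]), 'grip_width': 0.0854154937399835}
```

View pics/scene0.png

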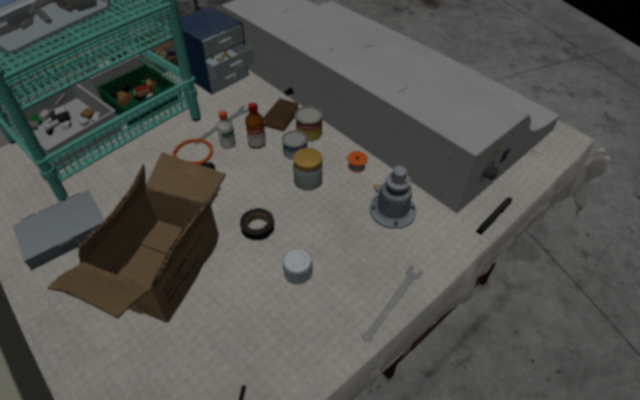

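View pics/side0.png

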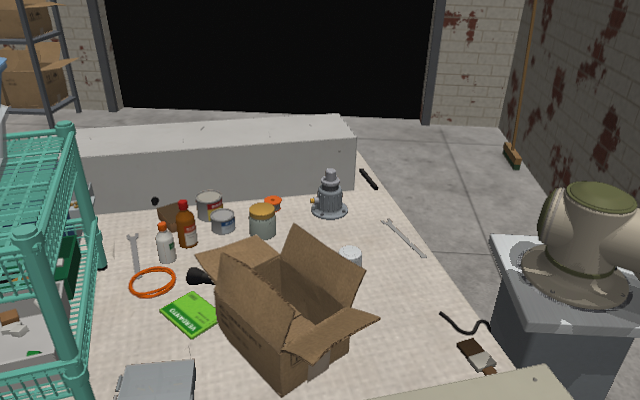

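The scene view shows the cap at about (298,266) and the housing at (395,195) with its neck top near (400,172). In the side view the cap is at (350,256), partly hidden behind the carton flap, and the neck top at (331,170). I'll enlarge crops of both for finer pixels.

```bash
python3 - <<'E'
from h import *
a=cv2.imread('pics/scene0.png');b=cv2.imread('pics/side0.png')
f=lambda i,x,y:cv2.resize(i[y:y+60,x:x+80],(400,300),interpolation=cv2.INTER_CUBIC)
t=np.hstack([f(a,258,236),f(a,355,160)]);u=np.hstack([f(b,310,230),f(b,290,160)])
cv2.imwrite('pics/c1.png',np.clip(np.vstack([t*1.4,u]),0,255))
E
```

```text
[ WARN:0@0.538] global loadsave.cpp:1063 imwrite_ Unsupported depth image for selected encoder is fallbacked to CV_8U.
```

View pics/c1.png

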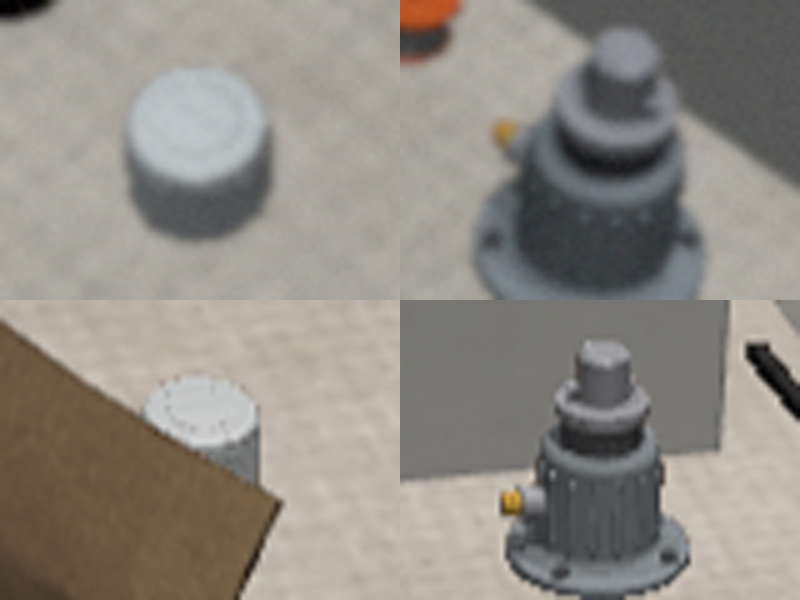

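```bash
python3 - <<'E'
from h import *
np.set_printoptions(precision=4,suppress=True)
a=load('scene0.png');b=load('side0.png')
for n,p,q,z in(('cap',(297.3,260.8),(350,251.8),.046),('neck',(399.6,169.6),(330.5,169.9),.125)):
    print(n,*tri(ray(a,*p),ray(b,*q)),onz(a,*p,z),onz(b,*q,z))
    print(np.hypot(*onz(a,*p,z)[:2]))
w=load('wrist0.png')
print(proj(w,[.31,.34,.046]))
E
```

```text
cap [0.5052 0.0175 0.0412] [np.float64(0.0002995167540475103), np.float64(0.00029951675404755806)] [0.5018 0.0189 0.046 ] [0.5055 0.0238 0.046 ]
0.502142292104728
neck [ 0.564  -0.2251  0.1221] [np.float64(0.0007518569741817424), np.float64(0.0007518569741817027)] [ 0.5626 -0.2238  0.125 ] [ 0.5633 -0.2179  0.125 ]
0.6054717806065961
[208.2845 335.2199]
```

Request:
arm_command:
  plan:
    - [[-2,0,0,0,0,0],[-4,0,0,0,0,0],[-4,-1.1,1.37,0,0,0],[-4,-2.2,2.74,0,0,0],[-4,-3.3,4.11,0,0,0],[-4,-4.4,5.48,0,0,0],[-4,-5.5,6.85,0,0,0],[-4,-6.6,8.22,0,0,0],[-4,-7.7,9.59,0,0,0],[-4,-8.8,10.96,0,0,0]]
  jaw: 0

```text
time_s: 1.15
position: [0.3604, 0.2316, 0.3563]
tool_rot: [[-0.0, 0.298, 0.955], [-0.0, 0.955, -0.298], [-1.0, -0.0, -0.0]]
ft_force: [0.4, 1.2, -0.4]
grip_width: 0.0856
```

Request:
arm_command:
  plan:
    - [[0,-1.1,1.35,0,0,0],[0,-2.2,2.7,0,0,0],[0,-3.3,4.05,0,0,0],[0.5,-4.4,5.4,0,0,0],[1.5,-5.5,6.7,0,0,0],[3,-6.44,8,0,0,0],[4.5,-6.44,8,0,0,0],[4.5,-6.44,8,0,0,0],[4.5,-6.44,8,0,0,0],[4.5,-6.44,8,0,0,0]]

```text
time_s: 2.15
position: [0.5033, 0.0205, 0.2462]
tool_rot: [[0.004, 0.297, 0.955], [-0.001, 0.955, -0.297], [-1.0, 0.0, 0.004]]
ft_force: [0.1, 0.3, -0.2]
grip_width: 0.0852
```

```bash
python3 - <<'E'
from h import *
np.set_printoptions(precision=4,suppress=True)
d=snap('wrist','w1.png'); s=sensors.observe(); print(s['time_s'],s['q'],s['position'],s['tool_rot'],s['ft_force'])
print(proj(d,[.503,.02,.046]))
E
```

```text
2.2 [-11.154   17.543   82.6769   0.0025  79.5497 -83.8729] [0.5033 0.0205 0.2461] [[ 0.004   0.2971  0.9548]
 [-0.0007  0.9549 -0.2971]
 [-1.      0.0005  0.004 ]] [ 0.7807 -0.2541 -0.4692]
[322.3047 171.3733]
```

View pics/w1.png

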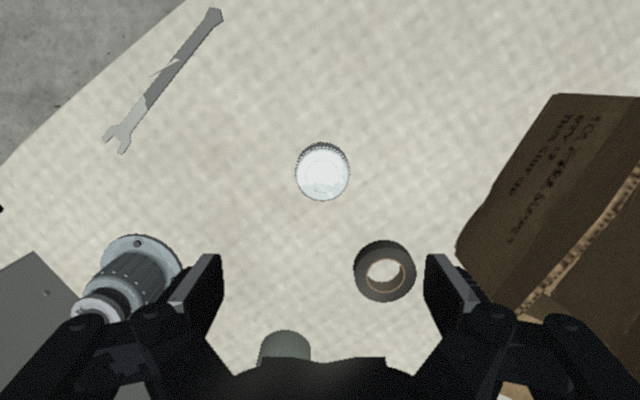

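The wrist view shows the cap at (322,173), clear space for the fingers on both sides, the tape at (385,270), the housing at lower left and the carton at far right. Next I'll measure the cap's top disc and descend partway for the second view.

```bash
cat >> h.py <<'E'
def disc(d,box,thr):
    x0,y0,x1,y1=box; g=cv2.cvtColor(d['img'],cv2.COLOR_RGB2GRAY)[y0:y1,x0:x1]
    m=(g>thr).astype(np.uint8); m=cv2.morphologyEx(m,cv2.MORPH_OPEN,np.ones((3,3)))
    c=max(cv2.findContours(m,0,2)[0],key=cv2.contourArea); c=cv2.convexHull(c)
    e=cv2.fitEllipse(c); return (e[0][0]+x0,e[0][1]+y0),e[1],cv2.contourArea(c)
E
python3 - <<'E'
from h import *
np.set_printoptions(precision=4,suppress=True)
d=load('w1.png'); g=cv2.cvtColor(d['img'],cv2.COLOR_RGB2GRAY)
print(g[173,285:360:3],g[130:210:3,322])
for t in (215,225,235):
    c,a,ar=disc(d,(280,125,365,220),t); print(t,c,a,ar,onz(d,*c,.046))
E
```

```text
[210 204 205 183 217 230 229 224 229 227 231 228 227 229 229 229 227 230
 226 227 218 173 195 198 197] [190 188 193 196 120  86 149 227 227 230 222 230 229 229 228 229 230 227
 217 221 220 217 211 206 186 200 197]
215 (321.31956481933594, 171.12855529785156) (40.85818099975586, 50.35022735595703) 1506.0 [0.5025 0.0192 0.046 ]
225 (319.27185440063477, 170.85509490966797) (38.01424026489258, 46.80175018310547) 1205.5 [0.5017 0.0174 0.046 ]Traceback (most recent call last):
  File "<stdin>", line 6, in <module>
  File "h.py", line 24, in disc
    c=max(cv2.findContours(m,0,2)[0],key=cv2.contourArea); c=cv2.convexHull(c)
ValueError: max() iterable argument is empty
```

Request:
arm_command:
  plan:
    - [[1,0,0,0,0,0],[2,0,0,0,0,0],[3,0,0,0,0,0],[3.6,0,0,0,0,0],[3.6,0,0,0,0,0],[3.6,0,0,0,0,0]]

```text
time_s: 2.8
position: [0.5035, 0.0202, 0.1554]
tool_rot: [[0.002, 0.298, 0.955], [-0.0, 0.955, -0.298], [-1.0, 0.0, 0.002]]
ft_force: [-0.7, -0.8, -0.2]
grip_width: 0.0852
```

```bash
python3 - <<'E'
from h import *
np.set_printoptions(precision=4,suppress=True)
d=snap('wrist','w2.png'); s=sensors.observe(); print(s['time_s'],s['position'])
p=proj(d,[.503,.02,.046]);print(p)
g=cv2.cvtColor(d['img'],cv2.COLOR_RGB2GRAY);r,c=int(p[1]),int(p[0]);print(g[r,c-60:c+60:5],g[r-60:r+60:5,c])
E
```

```text
2.85 [0.5035 0.0201 0.1555]
[322.5691 200.6003]
[174 178 187 190 183 122 153 147 152 215 214 216 215 199 196 201 194 197
 198 164 182 183 182 192] [175 170 172 185  81  81 172 209 208 209 215 215 215 196 189 198 200 197
 128 116 178 185 175 181]
```

View pics/w2.png

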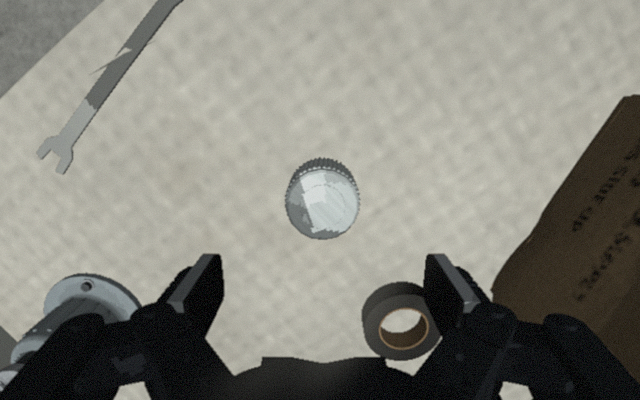

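The cap's top disc spans x 286–359 and y 169–239, centre (322.5,204). In the earlier view its centre was about (322,175).

```bash
python3 - <<'E'
from h import *
np.set_printoptions(precision=4,suppress=True)
a=load('w1.png');b=load('w2.png')
print(tri(ray(a,322,175),ray(b,322.5,204)),onz(a,322,175,.046),onz(b,322.5,204,.046))
s=sensors.observe();R=s['tool_rot'];print(R.T@(onz(b,322.5,204,.046)-s['position'])*1000/25)
E
```

```text
(array([0.509 , 0.0179, 0.0344]), [np.float64(0.00012729822342259602), np.float64(0.00012729822342257506)]) [0.5063 0.0187 0.046 ] [0.5054 0.0192 0.046 ]
[ 4.3808 -0.014   0.0666]
```

Request:
arm_command:
  plan:
    - [[1,0,0.09,0,0,0],[2.4,0,0.09,0,0,0],[3.8,0,0.09,0,0,0],[4.7,0,0.09,0,0,0],[5,0,0.09,0,0,0],[5,0,0.09,0,0,0],[5,0,0.09,0,0,0]]

```text
time_s: 3.55
position: [0.5059, 0.0192, 0.0303]
tool_rot: [[0.003, 0.298, 0.955], [-0.001, 0.955, -0.298], [-1.0, 0.0, 0.003]]
ft_force: [-0.4, -0.5, -0.1]
grip_width: 0.0855
```

Request:
arm_command:
  plan:
    - [[0,0,0,0,0,0],[0,0,0,0,0,0],[0,0,0,0,0,0],[0,0,0,0,0,0],[0,0,0,0,0,0],[0,0,0,0,0,0],[0,0,0,0,0,0],[0,0,0,0,0,0]]
  jaw: 1
  newtons: 70

```text
time_s: 4.35
position: [0.5054, 0.0192, 0.03]
tool_rot: [[0.002, 0.298, 0.955], [-0.0, 0.955, -0.298], [-1.0, 0.0, 0.002]]
ft_force: [-1.9, 0.4, 9.4]
grip_width: 0.0511
```

Request:
arm_command:
  plan:
    - [[-1.2,0,0,0,0,0],[-3,0,0,0,0,0],[-5,0,0,0,0,0],[-6.8,-0.5,0.3,0,0,0],[-8.2,-1.6,0.9,0,0,0],[-9.2,-3.1,1.8,0,0,0],[-10,-4.7,2.8,0,0,0],[-10.4,-6.3,3.75,0,0,0],[-10.4,-7.8,4.65,0,0,0],[-10.4,-8.53,5.08,0,0,0]]

```text
time_s: 5.35
position: [0.5626, -0.2255, 0.2888]
tool_rot: [[0.0, 0.301, 0.954], [-0.001, 0.954, -0.301], [-1.0, -0.001, 0.0]]
ft_force: [-0.6, 0.2, -1.2]
grip_width: 0.051
```

Request:
arm_command:
  plan:
    - [[0,0,0,0,0,0],[0,0,0,0,0,0],[0,0,0,0,0,0]]

```text
time_s: 5.65
position: [0.5624, -0.221, 0.2891]
tool_rot: [[0.0, 0.297, 0.955], [0.0, 0.955, -0.297], [-1.0, 0.0, -0.0]]
ft_force: [-0.3, -0.1, -2.0]
grip_width: 0.0512
```

```bash
python3 - <<'E'
from h import *
np.set_printoptions(precision=4,suppress=True)
d=snap('wrist','w3.png'); s=sensors.observe(); print(s['time_s'],s['q'],s['position'],s['ft_force'])
p=proj(d,[.563,-.222,.125]);print(p)
x,y=int(p[0]),int(p[1]);x0,y0=x-100,y-75;print(x0,y0)
cv2.imwrite('pics/w3c.png',cv2.resize(cv2.imread('pics/w3.png')[y0:y0+150,x0:x0+200],(800,600),interpolation=cv2.INTER_CUBIC))
E
```

```text
5.7 [ -32.6595   26.3412   61.5042    0.0067   92.1461 -105.3827] [ 0.5625 -0.2209  0.2892] [-0.6723 -0.2503 -1.4995]
[322.0611 182.7671]
222 107
```

View pics/w3c.png

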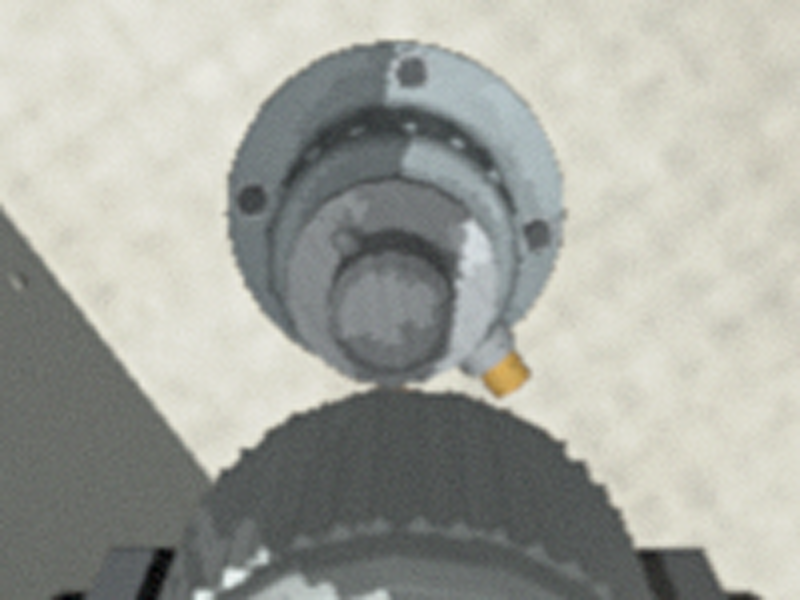

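The neck's top disc is centred at crop (391,311), which is full-frame (319.8,184.7). One pin end shows at crop (345,235), about 45° up-left of the axis. The port is at lower right and the grey block at lower left.

```bash
python3 - <<'E'
from h import *
np.set_printoptions(precision=4,suppress=True)
d=load('w3.png');s=sensors.observe();R=s['tool_rot']
for z in(.122,.125):
    p=onz(d,319.8,184.7,z);print(p,R.T@(p-s['position'])/.025)
f=lambda x,y,z:onz(d,222+x/4,107+y/4,z)
print('sleeve',f(399,285,.097),'flange',f(395.5,200,.012), 'pin',f(345,235,.105), 'blockedge',f(0,205,.1),f(205,475,.1))
print(tri(ray(load('scene0.png'),399.6,169.6),ray(d,319.8,184.7)))
E
```

```text
[ 0.5648 -0.2246  0.122 ] [ 6.6877 -0.1125  0.1311]
[ 0.564  -0.2243  0.125 ] [ 6.5677 -0.1114  0.0991]
sleeve [ 0.5657 -0.2232  0.097 ] flange [ 0.5611 -0.2231  0.012 ] pin [ 0.5493 -0.2307  0.105 ] blockedge [ 0.5202 -0.3039  0.1   ] [ 0.596  -0.2814  0.1   ]
(array([ 0.5642, -0.2247,  0.1234]), [np.float64(0.00033121679746396824), np.float64(0.0003312167974638713)])
```

```bash
python3 - <<'E'
from h import *
f=lambda n,x,y:cv2.resize(cv2.imread(n)[y:y+150,x:x+200],(800,600),interpolation=cv2.INTER_CUBIC)
a=cv2.convertScaleAbs(f('pics/scene0.png',370,90),alpha=1.5);b=f('pics/side0.png',230,80)
cv2.imwrite('pics/c2.png',cv2.resize(np.vstack([a,b]),(400,600)))
E
```

```text
(no output)
```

View pics/c2.png

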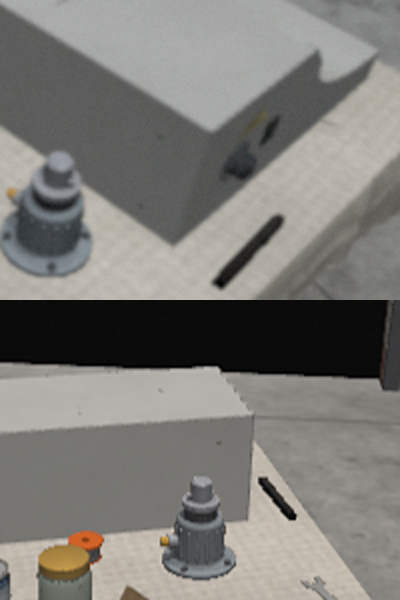

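The block's near corner is at scene bottom (456.5,211.5) and top (477.5,155), and at side bottom (353.5,190) and top (356.5,136).

```bash
python3 - <<'E'
from h import *
np.set_printoptions(precision=4,suppress=True)
a=load('scene0.png');b=load('side0.png')
t=tri(ray(a,477.5,155),ray(b,356.5,136));print('top',t,'bot',tri(ray(a,456.5,211.5),ray(b,353.5,190)),onz(a,456.5,211.5,0))
c=onz(a,477.5,155,t[0][2]);e=onz(a,370,92.5,t[0][2]);v=(e-c)[:2];v/=np.linalg.norm(v);w=np.array([.5643,-.2243])-c[:2]
print('edge dir',v,'dist',abs(v[0]*w[1]-v[1]*w[0]),'yaw',np.degrees(np.arctan2(v[1],v[0])), 'along',v@w)
E
```

```text
top (array([ 0.4999, -0.3513,  0.1675]), [np.float64(0.0001250299435356841), np.float64(0.0001250299435356122)]) bot (array([ 0.5009, -0.3485,  0.0019]), [np.float64(0.002297329415958616), np.float64(0.0022973294159583965)]) [ 0.5045 -0.3518  0.    ]
edge dir [0.9477 0.319 ] dist 0.09995192339668013 yaw 18.603742695257733 along 0.10142901634700496
```

Block: 0.167 m high, face 0.10 m from the neck axis, so the gripper clears it at any yaw. I'll descend to just above the neck.

Request:
arm_command:
  plan:
    - [[1,-0.1,0.1,0,0,0],[2.5,-0.1,0.1,0,0,0],[4,-0.1,0.1,0,0,0],[4.8,-0.1,0.1,0,0,0],[5.05,-0.1,0.1,0,0,0],[5.05,-0.1,0.1,0,0,0],[5.05,-0.1,0.1,0,0,0],[5.05,-0.1,0.1,0,0,0]]

```text
time_s: 6.5
position: [0.5648, -0.2254, 0.1641]
tool_rot: [[0.002, 0.298, 0.955], [-0.001, 0.955, -0.298], [-1.0, -0.001, 0.003]]
ft_force: [0.3, -0.9, -0.6]
grip_width: 0.0506
```

```bash
python3 - <<'E'
from h import *
np.set_printoptions(precision=4,suppress=True)
for n in('scene','side'): snap(n,n+'4.png')
s=sensors.observe(); print(s['time_s'],s['position'],s['ft_force'],s['wrist_torque'])
f=lambda n,x,y:cv2.resize(cv2.imread(n)[y:y+75,x:x+100],(400,300),interpolation=cv2.INTER_CUBIC)
cv2.imwrite('pics/c4.png',np.hstack([cv2.convertScaleAbs(f('pics/scene4.png',350,130),alpha=1.4),f('pics/side4.png',280,135)]))
E
```

```text
6.6 [ 0.5645 -0.2254  0.1636] [-0.016   1.0495 -1.0575] [0.0403 0.0171 0.0056]
```

View pics/c4.png

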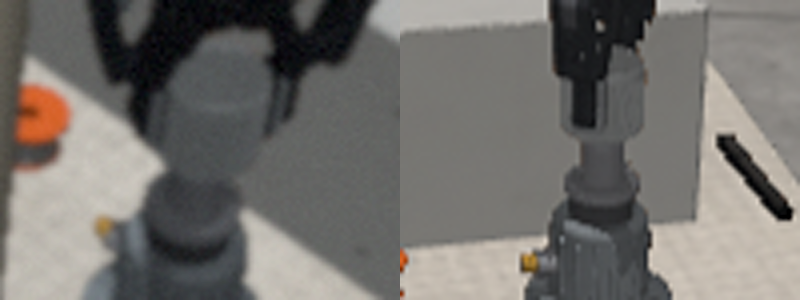

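Both views show the cap centred over the neck (side: cap x≈601, neck x≈602). I'll lower slowly.

Request:
arm_command:
  plan:
    - [[0.1,0.02,0,0,0,0],[0.2,0.03,0,0,0,0],[0.3,0.03,0,0,0,0],[0.4,0.03,0,0,0,0],[0.5,0.03,0,0,0,0],[0.5,0.03,0,0,0,0],[0.5,0.03,0,0,0,0]]

```text
time_s: 7.3
position: [0.5645, -0.2246, 0.15]
tool_rot: [[-0.0, 0.298, 0.955], [0.0, 0.955, -0.298], [-1.0, 0.0, -0.0]]
ft_force: [0.7, 0.2, -1.1]
grip_width: 0.0511
```

Request:
arm_command:
  plan:
    - [[0.12,0,0,0,0,0],[0.24,0,0,0,0,0],[0.36,0,0,0,0,0],[0.44,0,0,0,0,0],[0.5,0,0,0,0,0],[0.54,0,0,0,0,0],[0.54,0,0,0,0,0]]

```text
time_s: 8.0
position: [0.5644, -0.2245, 0.1365]
tool_rot: [[-0.0, 0.298, 0.955], [0.0, 0.955, -0.298], [-1.0, 0.0, -0.0]]
ft_force: [0.7, 0.4, -0.8]
grip_width: 0.0507
```

Request:
arm_command:
  plan:
    - [[0.04,0,0,0,0,0],[0.08,0,0,0,0,0],[0.12,0,0,0,0,0],[0.12,0,0,0,0,0]]

```text
time_s: 8.4
position: [0.5644, -0.2245, 0.1334]
tool_rot: [[-0.0, 0.298, 0.955], [0.0, 0.955, -0.298], [-1.0, 0.0, -0.0]]
ft_force: [0.3, 0.5, -1.9]
grip_width: 0.051
```

Request:
arm_command:
  plan:
    - [[0.04,0,0,0,0,0],[0.08,0,0,0,0,0],[0.12,0,0,0,0,0],[0.12,0,0,0,0,0]]

```text
time_s: 8.8
position: [0.5644, -0.2245, 0.1304]
tool_rot: [[-0.0, 0.298, 0.955], [0.0, 0.955, -0.298], [-1.0, 0.0, -0.0]]
ft_force: [-0.2, -0.3, 0.0]
grip_width: 0.051
```

```bash
python3 - <<'E'
from h import *
np.set_printoptions(precision=4,suppress=True)
for n in('scene','side'): snap(n,n+'5.png')
s=sensors.observe(); print(s['time_s'],s['position'],s['ft_force'],s['wrist_torque'])
f=lambda n,x,y:cv2.resize(cv2.imread(n)[y:y+75,x:x+100],(400,300),interpolation=cv2.INTER_CUBIC)
cv2.imwrite('pics/c5.png',np.hstack([cv2.convertScaleAbs(f('pics/scene5.png',350,140),alpha=1.6),f('pics/side5.png',280,145)]))
E
```

```text
8.9 [ 0.5645 -0.2246  0.1306] [-0.2365 -0.0037 -1.222 ] [-0.0235  0.0161 -0.0629]
```

View pics/c5.png

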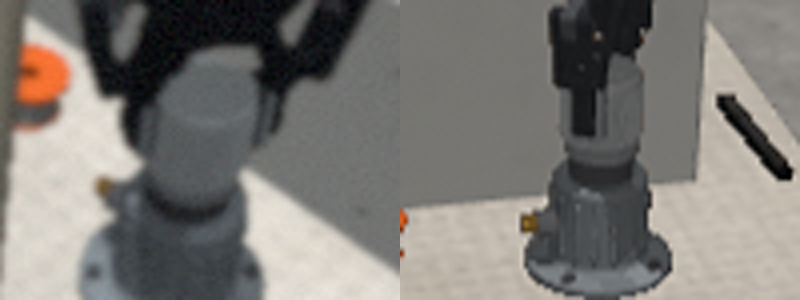

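The cap is on the neck with its rim at or near the sleeve and almost no force. Either the keyways happened to line up with the pin, or it's still just above the pin. I'll go on in small steps and watch the force: a spring ramp means it's past the pin, a hard stop means it isn't.

Request:
arm_command:
  plan:
    - [[0.04,0,0,0,0,0],[0.08,0,0,0,0,0],[0.12,0,0,0,0,0],[0.12,0,0,0,0,0]]

```text
time_s: 9.3
position: [0.5644, -0.2245, 0.1274]
tool_rot: [[-0.0, 0.298, 0.955], [0.0, 0.955, -0.298], [-1.0, 0.0, -0.0]]
ft_force: [0.9, 0.1, -1.7]
grip_width: 0.051
```

Request:
arm_command:
  plan:
    - [[0.04,0,0,0,0,0],[0.08,0,0,0,0,0],[0.08,0,0,0,0,0],[0.08,0,0,0,0,0]]

```text
time_s: 9.7
position: [0.5645, -0.2246, 0.1258]
tool_rot: [[0.0, 0.298, 0.955], [-0.0, 0.955, -0.298], [-1.0, -0.0, 0.0]]
ft_force: [-1.8, -0.3, 2.5]
grip_width: 0.0508
```

```bash
python3 - <<'E'
from h import *
np.set_printoptions(precision=4,suppress=True)
F=[]
for n in('side','scene','side'): snap(n,n+'6.png'); s=sensors.observe();F.append(s['ft_force'])
print(s['time_s'],s['position'],F,s['wrist_torque'])
for k in '456':
    d=load('side%s.png'%k); g=cv2.cvtColor(d['img'],cv2.COLOR_RGB2GRAY)
    print(k,[proj(d,[.5645,-.2245+.026,z]) for z in(.107,.1,.097,.087)]); print(g[165:195,433])if 0 else print(g[165:195,431-100+2])
E
```

```text
9.85 [ 0.5645 -0.2246  0.1257] [array([-0.7567, -0.0257,  2.4823]), array([-0.8662,  0.0527,  1.5066]), array([-1.5037, -0.5099,  1.6358])] [ 0.0777  0.1116 -0.0161]
4 [array([329.4337, 179.5943]), array([329.3603, 182.0422]), array([329.329, 183.087]), array([329.2251, 186.5511])]
[88 90 91 91 94 85 76 75 74 73 74 73 73 74 73 74 71 67 74 79 79 62 43 43
 44 44 53 59 68 74]
5 [array([329.4337, 179.5943]), array([329.3603, 182.0422]), array([329.329, 183.087]), array([329.2251, 186.5511])]
[84 96 99 94 92 91 92 89 87 88 89 91 92 92 91 91 91 85 79 77 80 62 42 43
 43 43 53 58 67 72]
6 [array([329.4337, 179.5943]), array([329.3603, 182.0422]), array([329.329, 183.087]), array([329.2251, 186.5511])]
[91 87 91 98 98 92 88 88 89 89 92 91 91 91 91 90 90 92 94 85 77 66 48 43
 44 43 52 59 68 71]
```

The side view shows the rim passed pin level and is now touching the sleeve top: its row went from 182 to 184, and a push of about 3 N has appeared. The keyways were therefore already aligned with the pin. I'll press on against the spring.

Request:
arm_command:
  plan:
    - [[0.04,0,0,0,0,0],[0.08,0,0,0,0,0],[0.12,0,0,0,0,0],[0.16,0,0,0,0,0],[0.2,0,0,0,0,0],[0.2,0,0,0,0,0],[0.2,0,0,0,0,0]]

```text
time_s: 10.55
position: [0.5645, -0.2246, 0.1207]
tool_rot: [[0.0, 0.298, 0.955], [-0.0, 0.955, -0.298], [-1.0, -0.0, 0.0]]
ft_force: [-1.0, 0.2, 5.2]
grip_width: 0.0512
```

Request:
arm_command:
  plan:
    - [[0.03,0,0,0,0,0],[0.06,0,0,0,0,0],[0.1,0,0,0,0,0],[0.1,0,0,0,0,0],[0.1,0,0,0,0,0]]

```text
time_s: 11.05
position: [0.5645, -0.2246, 0.1182]
tool_rot: [[0.0, 0.298, 0.955], [-0.0, 0.955, -0.298], [-1.0, -0.0, 0.0]]
ft_force: [-2.6, 0.4, 5.3]
grip_width: 0.0513
```

Spring ramp as described (2.5 to 5.3 N). I'll take small steps on to the hard stop, expected near TCP 0.117.

Request:
arm_command:
  plan:
    - [[0.02,0,0,0,0,0],[0.04,0,0,0,0,0],[0.06,0,0,0,0,0],[0.06,0,0,0,0,0]]

```text
time_s: 11.45
position: [0.5645, -0.2246, 0.1171]
tool_rot: [[0.0, 0.298, 0.955], [-0.0, 0.955, -0.298], [-1.0, -0.0, 0.001]]
ft_force: [-2.5, 2.2, 8.6]
grip_width: 0.051
```

Request:
arm_command:
  plan:
    - [[0.02,0,0,0,0,0],[0.03,0,0,0,0,0],[0.03,0,0,0,0,0]]

```text
time_s: 11.75
position: [0.5645, -0.2246, 0.117]
tool_rot: [[0.001, 0.298, 0.955], [-0.001, 0.955, -0.298], [-1.0, -0.0, 0.001]]
ft_force: [-4.2, 3.8, 13.1]
grip_width: 0.0509
```

Request:
arm_command:
  plan:
    - [[0.02,0,0,0,0,0],[0.03,0,0,0,0,0],[0.03,0,0,0,0,0],[0.03,0,0,0,0,0],[0.03,0,0,0,0,0]]

```text
time_s: 12.25
position: [0.5645, -0.2246, 0.117]
tool_rot: [[0.001, 0.298, 0.955], [-0.001, 0.955, -0.298], [-1.0, -0.001, 0.002]]
ft_force: [-5.3, 3.1, 18.4]
grip_width: 0.0508
```

```bash
python3 - <<'E'
from h import *
np.set_printoptions(precision=4,suppress=True)
snap('scene','scene7.png');d=snap('side','side7.png');s=sensors.observe(); print(s['time_s'],s['position'],s['ft_force'],s['wrist_torque'],s['grip_width'])
g=cv2.cvtColor(d['img'],cv2.COLOR_RGB2GRAY);print(g[165:195,333])
f=lambda n,x,y:cv2.resize(cv2.imread(n)[y:y+75,x:x+100],(400,300),interpolation=cv2.INTER_CUBIC)
cv2.imwrite('pics/c7.png',np.hstack([cv2.convertScaleAbs(f('pics/scene7.png',350,140),alpha=1.6),f('pics/side7.png',280,145)]))
E
```

```text
12.35 [ 0.5645 -0.2246  0.117 ] [-5.8441  3.3427 17.7412] [ 0.5162  0.9685 -0.0258] 0.05095478594752357
[84 86 87 83 83 88 96 98 93 91 92 91 90 90 91 90 91 92 93 94 94 95 83 77
 66 49 51 59 68 71]
```

View pics/c7.png

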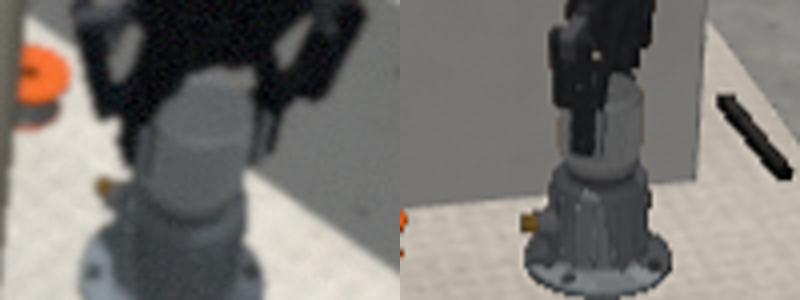

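The cap's rim is at row 187 in the side view, where a rim at 87 mm should project to 186.6. The sleeve is pushed down, the stop is firm and the cap is held at about 18 N, so I'm handing in.

```bash
python3 -c "
from rig import workorder
print(workorder.close_job())"
```

```text
the job is handed in; nothing more can be done
None
```

The cap is fully home on the neck, and I handed the job in at about 12.4 s with the arm still gripping it and pushing down.

- **No turn was needed:** the cap never stopped on the cross-pin. The keyways happened to be lined up with it, so the cap slid past with almost no force and I skipped the turning step.
- **Pressing home:** the rim met the sleeve at about 97 mm. The push rose from about 2.5 N to 8.6 N against the spring, then hit a hard stop at TCP height 0.117 m. That puts the rim at 87 mm, the height given for fully home.
- **Last checks:** the arm holds the cap with about 18 N of push and a 70 N grip setting. The side view shows the rim at row 187, where 186.6 was predicted, with the sleeve pushed down.
- **Disagreements:** two-view heights came out low: 41 mm (scene and side cameras) and 34 mm (two wrist views) against the cap's 46 mm, and 122–123 mm against the neck's 125 mm. I used the given heights as planes instead. About 6 N of sideways force remains at the stop.
- **Other items:** none of my moves went near the jar, tape, spanner or reel. I did not re-measure their positions at the end.

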